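# Empty the polishing-ball pan into the funnel jar

## Robot

A 6-joint arm with a two-finger parallel gripper is mounted at the origin on the work surface. World frame = base frame: x ahead of the robot, y to its left, z up, the work surface at z = 0. Lengths are in m, angles in degrees, forces in N, time in s.
With the tool pointing down it reaches from about 0.4 to 0.825 m from the base axis. Payload 7 kg.
Tool frame: the origin (TCP) lies between the finger pads; the fingertips stand 11 mm ahead of it and the grasp point (between the pads) lies 8 mm behind it; z points along the fingers, y is the direction in which the jaws open and shut (so a half turn about z gives the same grasp; the last joint's range is limited). The gripper opens to 88 mm and grips with 3 to 60 N. Pads are 19 mm wide; open, the fingers measure 130 mm over their backs; the gripper's body (78 mm by 193 mm) begins 47 mm behind the grasp point.
Start: joints at [91.221, 20.546, 0.682, 0, -70.136, -16.507], TCP at [0.178, 0.651, 0.238] pointing down, gripper open.
Joint ranges: [-176.03, 176.03], [-82.01, 121.73], [-58.28, 71.71], [-173.87, 95.51], [-174.79, -0.11], [-173.66, 173.66]. Speed limits (degrees/s): [136.94, 136.94, 172.46, 180, 180, 180].

## Interface

Orientations are given as [roll, pitch, yaw] about the fixed x, y, z axes, in that order (R = Rz(yaw) Ry(pitch) Rx(roll)).
In Python, from plant import r gives the robot as it stands.
- The arm moves only by the shell command python3 -m inch 'ROWS' [OPENING] [FORCE]. ROWS is JSON, a list of rows, each an object of numbers: "x", "y", "z": the shift along the tool's x, y, z as a fraction of full scale; "yaw": the turn about the tool's z as a fraction of full scale. In form: [{"x": .., "y": .., "z": .., "yaw": ..}, ...]. A call has 1 to 5 rows; each row shifts and turns the pose as measured when the row begins, along the tool's axes as they then stand; what a row does not reach is not made up. Full scale, the value 1, is 0.025 m for a shift and 4 degrees for a turn. A row lasts 1/12 s, in which the tool goes at most 41.7 mm and 7.16 degrees, less where a joint would pass 70% of its speed; a pose out of reach is approached as far as the arm can. A call with a number of a shift or a turn outside -1 to 1 is refused whole. A call with a gripper value outside its range is refused whole. OPENING is the opening, from -1 (shut) to 1 (fully open), set as the call begins (- or left out, the last holds). The fingers move at their own pace and stop on an object; FORCE is the grip in N (left out, the last holds). Time passes only in rows, so rows that do not move let the fingers close. It gives the time, the measured TCP pose, the force and the opening at its end, in the units of the state.
- r.get_state(): the state, without advancing time (a new reading comes with each control period).
- r.capture(name): name is "scene" or "top" or "wrist"; returns (picture, depth): 400x640x3 uint8, red, green, blue; 400x640 float32, m along the optical axis (not along the pixel's ray), 0 where there is no reading.
- r.camera_info(name): a dict with "mtx" (3x3 intrinsics, pixels), "k1" (the pictures are not rectified: a ray, as slopes to the right and down, at radius r is drawn at 1 + k1 r^2 times it, then the intrinsics apply), "pose" (4x4, takes a point from camera to world coordinates). Camera axes: x right, y down, z forward; pixel columns grow to the right and rows downward; lengths in m; the calibration is good to about 2 mm. A picture is of the moment at which its call begins: read the wrist's pose just before it. camera_info takes no time and is no camera call; for the wrist camera it gives the pose at the moment of the call.
- r.close_job(): hands the job in, once; it reports no verdict.
The state is a dict: "time_s": time; "joints": joint angles; "qd": joint speeds; "joint_torque": joint torques, N m; "tcp_pos": TCP position; "eef_rot": TCP orientation; "contact_force": force on the tool from outside, world axes, zero at the start; "moment": the same for the moment, N m; "gripper_width": finger opening in m.
Only numpy, scipy, OpenCV 4.12 (cv2) and the standard library are available. Lean on these libraries where they do the work, as an engineer would, in place of code of your own. Each camera call takes 0.05 s, during which the arm holds its last target. There are 200 camera calls.

## Task

Lift the steel pan by its handle off the aluminium stand, pour all five polishing balls through the funnel into the jar without spilling any, then set the empty pan down gently, upright, with its bottom wholly on the round cork pad, and let go. Do not disturb the other things on the bench.

Things in the scene. Friction and masses are not known exactly. Their poses are not given: they have to be found in the camera images.
- pan: open steel pan, round, flaring from 68 mm across at the flat bottom to 136 mm at the rim, 30 mm tall, walls 3 mm thick, sloping 41 degrees from level; about 0.3 kg; holds the five balls at first. Origin: centre of the underside; z up, +x along its level handle, which starts pointing roughly away from the robot. The lip farthest from the handle is at (-68, 0, 30) mm
- pan_grip (a point): a point in the middle of the pan's straight wooden handle, at (108, 0, 30) mm in the pan's frame, axes as the pan's. The handle is a bar 14 mm wide (y), 16 mm tall (z), from 62 to 154 mm out from the pan's centre
- stand: fixed aluminium stand, a round pedestal 100 mm across; its top is 58 mm above the bench, with a raised rim 6 mm high and 84 mm across inside, in which the pan's bottom sits. Origin: centre of its foot on the bench
- jar: fixed narrow clear jar (50 mm inside, 66 mm tall, floor 10 mm above the bench) on a dark 90 mm foot, with a wide steel funnel standing in its mouth: funnel rim 150 mm across outside, 115 mm above the bench; neck 37 mm inside, from 58 to 72 mm above the bench. Origin: centre of the foot on the bench, z up along the axis
- jar_mouth (a point): centre of the funnel's rim, 115 mm above the bench on the jar's axis
- pad: round cork pad lying on the bench, fixed, 120 mm across, 4 mm thick; origin: centre of its underside
- ball0_center (a point): white ceramic polishing ball, 16 mm across, 13 g; its centre. One of five alike, which roll freely
- ball1_center (a point): white ceramic polishing ball, 16 mm across, 13 g; its centre. One of five alike, which roll freely
- ball2_center (a point): white ceramic polishing ball, 16 mm across, 13 g; its centre. One of five alike, which roll freely
- ball3_center (a point): white ceramic polishing ball, 16 mm across, 13 g; its centre. One of five alike, which roll freely
- ball4_center (a point): white ceramic polishing ball, 16 mm across, 13 g; its centre. One of five alike, which roll freely
- loupe: bystander: grey eye loupe, 36 mm across, 34 mm tall; origin at its underside; loose
- tin: bystander: flat aluminium tin, 56 mm across, 30 mm tall; origin at its underside; loose
- holder: bystander: small brass movement holder, 36 mm across, 21 mm tall; origin at its underside; loose
- oil: bystander: amber oil bottle, 34 mm across, 62 mm tall; origin at its underside; loose
- tweezers: bystander: steel tweezers lying flat, 130 mm long, 8 mm tall; origin near the middle; loose
- driver: bystander: screwdriver lying flat, 130 mm long; origin at its underside; loose
- sparejar: bystander: small closed jar, 48 mm across, 50 mm tall; origin at its underside; loose

How it is judged:
By the outcome, as a careful person would: the job done as asked, in the order asked, and still so for the second after the job is handed in, with the robot touching nothing.
It also fails if it takes over 62 s, if anything falls off the work surface, if the arm or the gripper's body presses on something with over 40 N, if the wrist force passes 120 N, or if a joint passes its speed limit or range.

## Working session

There is one attempt and no reset: what is moved stays moved. The work goes in short steps, Python scripts to look and compute and a shell command to move; the robot and the scene stay as the last step left them, time stands still between calls to the robot, and variables do not carry over. Pictures are saved under pics/ and viewed, about 8 in all and at most 12, crops included, and the job is handed in when it is done.

```bash
ls; mkdir -p pics; cat > h.py <<'E'
import numpy as np, cv2
from plant import r
def cap(n,name=None):
    ci=r.camera_info(n); im,d=r.capture(n)
    if name: cv2.imwrite('pics/'+name,im[...,::-1])
    return im,d,ci
def rays(ci,uv):
    uv=np.asarray(uv,float).reshape(-1,2); K=ci['mtx']
    K=np.array(K); p=np.c_[(uv[:,0]-K[0,2])/K[0,0],(uv[:,1]-K[1,2])/K[1,1]]
    q=p.copy()
    for _ in range(20): q=p/(1+ci['k1']*(q**2).sum(1,keepdims=True))
    return np.c_[q,np.ones(len(q))]
def plane(ci,uv,z):
    T=np.array(ci['pose']); d=rays(ci,uv)@T[:3,:3].T; o=T[:3,3]
    return o+d*((z-o[2])/d[:,2])[:,None]
def depthpts(ci,d):
    v,u=np.mgrid[0:400,0:640]; c=rays(ci,np.c_[u.ravel(),v.ravel()])*d.reshape(-1,1)
    T=np.array(ci['pose']); return (c@T[:3,:3].T+T[:3,3]).reshape(400,640,3)
E
python3 - <<'E'
from h import *
print({k:np.round(v,3).tolist() for k,v in r.get_state().items()})
a,d,ci=cap('scene');b,d2,c2=cap('top')
for c in(ci,c2):print(np.round(c['pose'],3).tolist(),c['k1'],np.round(c['mtx'],1).tolist())
cv2.imwrite('pics/s1.png',a[...,::-1]);cv2.imwrite('pics/t1.png',b[...,::-1])
np.savez('d1.npz',s=a,sd=d,t=b,td=d2)
E
```

```text
pics
{'time_s': 0.0, 'joints': [91.222, 20.589, 0.632, -0.019, -70.134, -16.505], 'qd': [0.08, 0.005, 0.038, 0.009, -0.095, -0.04], 'joint_torque': [0.001, -58.271, 29.305, 6.997, 0.007, -0.0], 'tcp_pos': [0.178, 0.651, 0.237], 'eef_rot': [179.908, -0.008, -15.289], 'contact_force': [-0.61, 0.94, -0.941], 'moment': [-0.039, 0.023, -0.063], 'gripper_width': 0.088}
[[0.023, 0.54, -0.841, 1.327], [1.0, -0.003, 0.025, 0.048], [0.011, -0.842, -0.54, 0.587], [0.0, 0.0, 0.0, 1.0]] -0.05374906249824043 [[398.5, 0.0, 319.8], [0.0, 398.5, 198.5], [0.0, 0.0, 1.0]]
[[0.023, -0.985, 0.174, 0.369], [-0.999, -0.028, -0.026, 0.091], [0.03, -0.173, -0.984, 1.027], [0.0, 0.0, 0.0, 1.0]] 0.006586497076230368 [[366.7, 0.0, 324.4], [0.0, 366.7, 196.6], [0.0, 0.0, 1.0]]
```

View pics/t1.png

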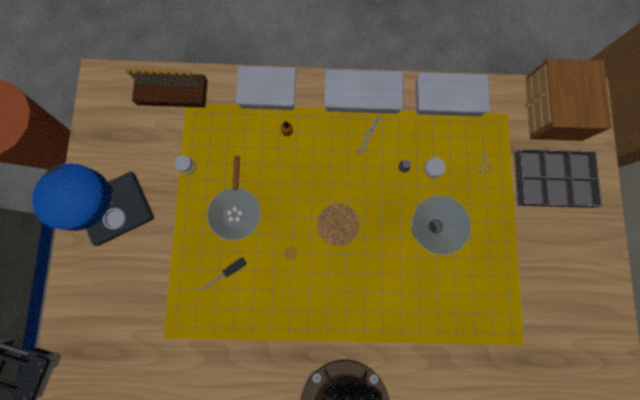

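View pics/s1.png

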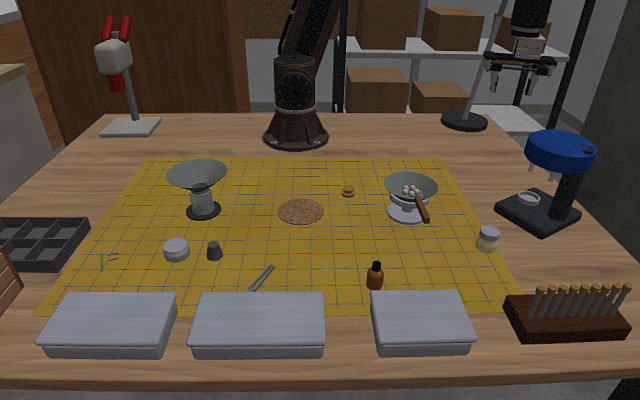

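The top view shows the pan at (234,215) with its handle up to (236,158), the pad at (338,224) and the funnel at (441,225). The scene view agrees, and the bystanders sit well off the pan–pad–funnel lane.

```bash
python3 - <<'E'
from h import *
z=np.load('d1.npz'); ci=r.camera_info('top'); b=z['t']; P=depthpts(ci,z['td'])
hsv=cv2.cvtColor(b,cv2.COLOR_RGB2HSV)
def circ(P2):
    A=np.c_[2*P2,np.ones(len(P2))]; s=np.linalg.lstsq(A,(P2**2).sum(1),rcond=None)[0]
    return s[:2],np.sqrt(s[2]+s[:2]@s[:2])
def blob(m,box):
    k=np.zeros(m.shape,np.uint8); x0,y0,x1,y1=box; k[y0:y1,x0:x1]=m[y0:y1,x0:x1]
    cs,_=cv2.findContours(k,cv2.RETR_EXTERNAL,cv2.CHAIN_APPROX_NONE); return max(cs,key=cv2.contourArea)[:,0,:]
grey=((hsv[...,1]<110)).astype(np.uint8)
h=np.median(P[60:340,180:510][...,2]);print('bench z',h)
for n,box,zz in(('pan',(200,185,268,247),.088),('funnel',(405,190,478,262),.115)):
    c=blob(grey,box); hull=cv2.convexHull(c)[:,0,:]; X=plane(ci,hull,zz)[:,:2]; print(n,circ(X),cv2.boundingRect(c))
pad=((hsv[...,0]<20)&(hsv[...,1]<200)).astype(np.uint8); c=blob(pad,(310,195,368,252));X=plane(ci,cv2.convexHull(c)[:,0,:],.004)[:,:2];print('pad',circ(X),cv2.boundingRect(c))
# handle
hm=((hsv[...,0]<18)&(hsv[...,1]>100)).astype(np.uint8); c=blob(hm,(225,145,250,195)); print('handle',cv2.boundingRect(c),plane(ci,[[c[:,0].mean(),c[:,1].mean()]],.096),cv2.fitLine(plane(ci,c,.096)[:,:2].astype(np.float32),2,0,.01,.01).ravel())
q=plane(ci,c,.096); print(q.min(0),q.max(0))
for n,(u,v) in dict(handle=(236,172),panrim=(211,215),pad=(338,224),fr=(413,225)).items(): print(n,P[v,u])
for n,(u,v) in dict(loupe=(405,166),oil=(287,129),hold=(291,254),driver=(225,273),tin=(435,167),spare=(184,164),tweez=(370,135)).items():print(n,plane(ci,[[u,v]],.02)[0,:2])
# scene view check
ci=r.camera_info('scene');P=depthpts(ci,z['sd']);
for n,(u,v) in dict(handle=(422,208),oil=(375,280),pad=(301,211)).items(): print('s',n,P[v,u])
E
```

```text
bench z 0.0007618863780527452
pan (array([0.48459316, 0.29766432]), np.float64(0.06708994183138009)) (207, 188, 53, 52)
funnel (array([ 0.46792937, -0.22743724]), np.float64(0.07450665042332778)) (411, 196, 60, 59)
pad (array([0.47248749, 0.0243715 ]), np.float64(0.05785245156740548)) (318, 204, 41, 42)
handle (233, 156, 6, 34) [[0.59026568 0.29755431 0.096     ]] [0.9999645  0.00843188 0.5903881  0.29755372]
[0.54676152 0.291902   0.096     ] [0.63444667 0.30335399 0.096     ]
handle [0.59197543 0.2969835  0.0945263 ]
panrim [0.4801158  0.3571476  0.07843384]
pad [0.47307688 0.02383096 0.00182802]
fr [ 0.46438844 -0.1582932   0.1112677 ]
loupe [ 0.64183607 -0.16341962]
oil [0.74092595 0.17621917]
hold [0.38657513 0.15107347]
driver [0.33249684 0.3246967 ]
tin [ 0.64152855 -0.24955404]
spare [0.62831634 0.45914749]
tweez [ 0.73094503 -0.0631809 ]
s handle [0.60162296 0.29704608 0.0954689 ]
s oil [0.75870038 0.17567426 0.03132936]
s pad [0.47546183 0.02522109 0.0022424 ]
```

```bash
python3 -m inch '[{"x":0.9,"y":0.5,"yaw":-1},{"x":0.9,"y":0.6,"yaw":-1},{"x":0.9,"y":0.7,"yaw":-1},{"x":0.9,"y":0.8,"yaw":-0.8},{"x":0.9,"y":0.8}]' 0 20
```

```text
validation failed for argument at $[0]...
```

```bash
python3 -m inch '[{"x":0.9,"y":0.5,"z":0,"yaw":-1},{"x":0.9,"y":0.6,"z":0,"yaw":-1},{"x":0.9,"y":0.7,"z":0,"yaw":-1},{"x":0.9,"y":0.8,"z":0,"yaw":-0.8},{"x":0.9,"y":0.8,"z":0,"yaw":0}]' 0 20
```

```text
time_s: 0.52
tcp_pos: [0.2782, 0.5516, 0.2326]
eef_rot: [179.6, 0.1, 1.1]
contact_force: [0.5, -0.1, -0.4]
gripper_width: 0.0601
```

```bash
python3 -m inch '[{"x":1,"y":0.8,"z":0,"yaw":0},{"x":1,"y":0.8,"z":0,"yaw":0},{"x":1,"y":0.8,"z":0,"yaw":0},{"x":1,"y":0.8,"z":0,"yaw":0},{"x":1,"y":0.8,"z":0,"yaw":0}]'; python3 -m inch '[{"x":1,"y":0.8,"z":0.2,"yaw":0},{"x":1,"y":0.8,"z":0.2,"yaw":0},{"x":1,"y":0.8,"z":0.2,"yaw":0},{"x":0.8,"y":0.6,"z":0.2,"yaw":0},{"x":0,"y":0,"z":0,"yaw":0}]'
```

```text
time_s: 0.93
tcp_pos: [0.4086, 0.4476, 0.2316]
eef_rot: [179.5, 0.2, 1.2]
contact_force: [1.1, 1.1, 0.3]
gripper_width: 0.0442
time_s: 1.35
tcp_pos: [0.512, 0.366, 0.2098]
eef_rot: [179.4, 0.3, 1.0]
contact_force: [-0.3, 1.2, 0.1]
gripper_width: 0.0438
```

```bash
python3 -m inch '[{"x":0.8,"y":0.7,"z":0.3,"yaw":0},{"x":0.8,"y":0.7,"z":0.3,"yaw":0},{"x":0.8,"y":0.7,"z":0.3,"yaw":0.1},{"x":0.8,"y":0.6,"z":0.3,"yaw":0},{"x":0,"y":0,"z":0,"yaw":0}]'; python3 - <<'E'
from h import *
s=r.get_state();print(s['tcp_pos'],s['eef_rot'])
im,d,ci=cap('wrist','w1.png'); print(np.round(ci['pose'],3).tolist())
E
```

```text
time_s: 1.77
tcp_pos: [0.5956, 0.2959, 0.177]
eef_rot: [179.3, 0.5, 0.6]
contact_force: [-0.4, 0.8, -0.3]
gripper_width: 0.044
[0.59557004 0.29585667 0.17697038] [179.28921013   0.45505279   0.57416248]
[[0.01, -0.949, -0.317, 0.682], [-1.0, -0.006, -0.015, 0.3], [0.013, 0.317, -0.948, 0.324], [0.0, 0.0, 0.0, 1.0]]
```

View pics/w1.png

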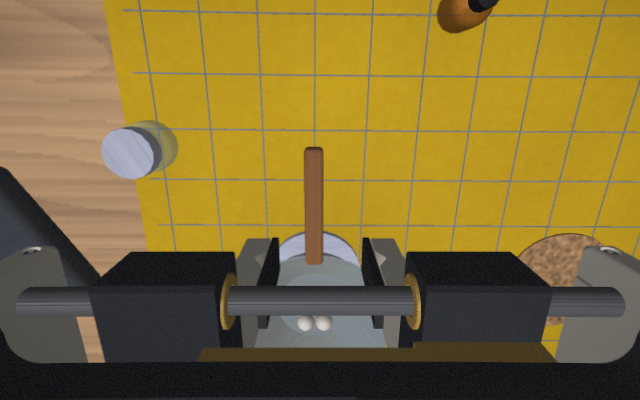

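The wrist view shows the handle running from (313,150) to (313,262), near the middle between the fingers. I'll check its end and line before going down.

```bash
python3 - <<'E'
from h import *
ci=r.camera_info('wrist')
print(plane(ci,[[313,150],[313,200],[314,255]],.096))
E
```

```text
[[0.63797003 0.3021086  0.096     ]
 [0.60085992 0.30198078 0.096     ]
 [0.55542503 0.30103969 0.096     ]]
```

```bash
python3 -m inch '[{"x":-0.1,"y":-0.12,"z":0.9,"yaw":0},{"x":0,"y":0,"z":1,"yaw":0},{"x":0,"y":0,"z":0.9,"yaw":0},{"x":0,"y":0,"z":0.6,"yaw":0},{"x":0,"y":0,"z":0,"yaw":0}]'
```

```text
time_s: 2.23
tcp_pos: [0.5908, 0.3011, 0.0913]
eef_rot: [179.5, 0.3, 0.5]
contact_force: [-0.8, 0.4, -0.8]
gripper_width: 0.044
```

```bash
python3 -m inch '[{"x":0.05,"y":0,"z":0.35,"yaw":0},{"x":0,"y":0,"z":0,"yaw":0}]'; python3 -m inch '[{"x":0,"y":0,"z":0,"yaw":0},{"x":0,"y":0,"z":0,"yaw":0},{"x":0,"y":0,"z":0,"yaw":0},{"x":0,"y":0,"z":0,"yaw":0},{"x":0,"y":0,"z":0,"yaw":0}]' -1 60
```

```text
time_s: 2.4
tcp_pos: [0.5912, 0.3022, 0.0824]
eef_rot: [179.4, 0.3, 0.6]
contact_force: [0.1, -0.9, -0.8]
gripper_width: 0.0437
time_s: 2.82
tcp_pos: [0.5926, 0.3044, 0.0867]
eef_rot: [179.6, 0.1, 0.7]
contact_force: [-1.0, -0.9, -0.2]
gripper_width: 0.0161
```

```bash
python3 -m inch '[{"x":0,"y":0.05,"z":0.2,"yaw":0},{"x":0,"y":0,"z":0.03,"yaw":0}]'; python3 -m inch '[{"x":0,"y":0,"z":0,"yaw":0},{"x":0,"y":0,"z":0,"yaw":0},{"x":0,"y":0,"z":0,"yaw":0}]'
```

```text
time_s: 2.98
tcp_pos: [0.5939, 0.303, 0.0834]
eef_rot: [179.7, -0.1, 0.8]
contact_force: [-5.2, -0.8, 5.8]
gripper_width: 0.0133
time_s: 3.23
tcp_pos: [0.5934, 0.3028, 0.0846]
eef_rot: [179.7, -0.1, 0.8]
contact_force: [-0.7, 0.5, 2.2]
gripper_width: 0.0136
```

Gripped at about 14 mm. Now a small lift, then a look at any sag.

```bash
python3 -m inch '[{"x":0,"y":0,"z":-0.2,"yaw":0},{"x":0,"y":0,"z":-0.2,"yaw":0},{"x":0,"y":0,"z":-0.2,"yaw":0},{"x":0,"y":0,"z":-0.2,"yaw":0},{"x":0,"y":0,"z":0,"yaw":0}]'; python3 - <<'E'
from h import *
s=r.get_state();print(s['moment'],s['contact_force'])
im,d,ci=cap('scene'); cv2.imwrite('pics/s2.png',cv2.resize(im[130:260,340:520,::-1],None,fx=4,fy=4,interpolation=cv2.INTER_CUBIC))
E
```

```text
time_s: 3.65
tcp_pos: [0.5932, 0.3024, 0.1042]
eef_rot: [179.7, -0.0, 0.7]
contact_force: [0.5, 0.9, -3.8]
gripper_width: 0.0134
[ 0.08409471 -0.48200237 -0.01546073] [ 0.47439111  0.92135005 -3.83603457]
```

View pics/s2.png

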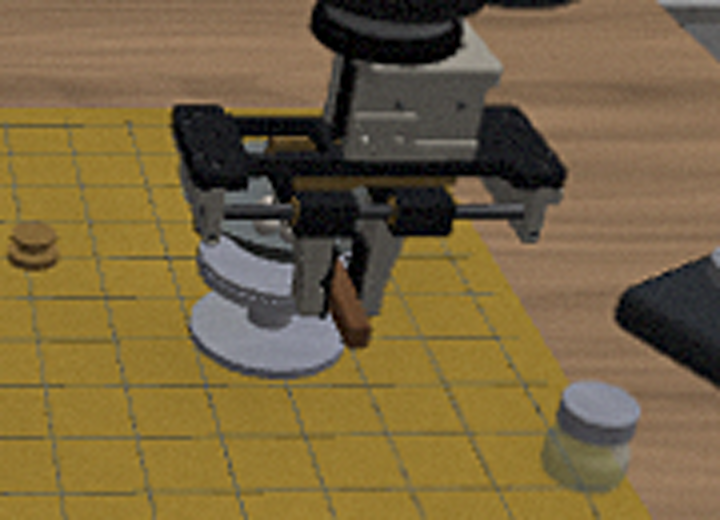

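The view shows the pan off the stand, hanging from the fingers, with a ball visible at about (265,215) in the crop. I'll measure the handle's tilt from the wrist depth.

```bash
cat >> h.py <<'E'
def tilt(tag=None):
    s=r.get_state(); im,d,ci=cap('wrist',tag); P=depthpts(ci,d); hsv=cv2.cvtColor(im,cv2.COLOR_RGB2HSV)
    m=(hsv[...,0]<14)&(hsv[...,1]>90)&(d>0); t=s['tcp_pos']
    m&=(abs(P[...,1]-t[1])<.02)&(P[...,0]>t[0]+.008)&(P[...,0]<t[0]+.08)&(P[...,2]>t[2]-.03)
    m=cv2.erode(m.astype(np.uint8),np.ones((3,3)))>0
    Q=P[m]; 
    if len(Q)<30: print('few',len(Q)); return
    a,b=np.polyfit(Q[:,0]-t[0],Q[:,2]-t[2],1)
    print('tcp',np.round(t,4),'n',len(Q),'tilt up-out deg',np.degrees(np.arctan(a)).round(1),'z off',b.round(4),'xrange',(Q[:,0].min()-t[0]).round(3),(Q[:,0].max()-t[0]).round(3))
E
python3 -c "
from h import *
tilt('w2.png')"
```

```text
tcp [0.593  0.3023 0.1037] n 364 tilt up-out deg -1.5 z off 0.0103 xrange 0.009 0.047
```

The handle is level and the pan is held. Next I'll raise it and carry it across toward the funnel.

```bash
python3 -m inch '[{"x":0,"y":0,"z":-0.4,"yaw":0},{"x":0,"y":0,"z":-0.7,"yaw":0},{"x":0,"y":0,"z":-0.8,"yaw":0},{"x":0,"y":0.1,"z":-0.8,"yaw":0},{"x":0,"y":0.2,"z":-0.6,"yaw":0}]'; python3 -m inch '[{"x":0,"y":0.3,"z":-0.4,"yaw":0},{"x":0.05,"y":0.4,"z":-0.3,"yaw":0},{"x":0.1,"y":0.5,"z":0,"yaw":0},{"x":0.1,"y":0.6,"z":0,"yaw":0},{"x":0.1,"y":0.6,"z":0,"yaw":0}]';  python3 -m inch '[{"x":0.1,"y":0.6,"z":0,"yaw":0},{"x":0.1,"y":0.6,"z":0,"yaw":0},{"x":0.1,"y":0.6,"z":0,"yaw":0},{"x":0.1,"y":0.6,"z":0,"yaw":0},{"x":0.1,"y":0.6,"z":0,"yaw":0}]'; python3 -c "
from h import *
tilt()"
```

```text
time_s: 4.17
tcp_pos: [0.5902, 0.2936, 0.1848]
eef_rot: [179.3, 0.5, 0.7]
contact_force: [0.6, -0.2, -3.5]
gripper_width: 0.0134
time_s: 4.58
tcp_pos: [0.601, 0.2315, 0.2084]
eef_rot: [179.5, 0.2, 0.9]
contact_force: [0.4, 0.2, -4.1]
gripper_width: 0.0139
time_s: 5.0
tcp_pos: [0.6135, 0.1447, 0.2044]
eef_rot: [179.3, 0.7, 0.7]
contact_force: [0.7, -0.1, -3.0]
gripper_width: 0.0137
tcp [0.6135 0.1447 0.2044] n 259 tilt up-out deg -3.2 z off 0.0106 xrange 0.008 0.047
```

```bash
python3 -m inch '[{"x":0.1,"y":0.6,"z":0,"yaw":0},{"x":0.1,"y":0.7,"z":0,"yaw":0},{"x":0.1,"y":0.7,"z":0,"yaw":0.1},{"x":0.1,"y":0.7,"z":0,"yaw":0},{"x":0.1,"y":0.7,"z":0,"yaw":0}]'; python3 -m inch '[{"x":0.1,"y":0.7,"z":0,"yaw":0},{"x":0.1,"y":0.7,"z":0,"yaw":0},{"x":0.1,"y":0.7,"z":0,"yaw":0},{"x":0.1,"y":0.7,"z":0,"yaw":0},{"x":0.1,"y":0.7,"z":0,"yaw":0}]';  python3 -m inch '[{"x":0.1,"y":0.7,"z":0,"yaw":0},{"x":0.1,"y":0.7,"z":0,"yaw":0},{"x":0.1,"y":0.6,"z":0,"yaw":0},{"x":0.1,"y":0.5,"z":0,"yaw":0},{"x":0.1,"y":0.4,"z":0,"yaw":0}]'
```

```text
time_s: 5.47
tcp_pos: [0.6247, 0.0472, 0.2005]
eef_rot: [179.1, 1.1, -0.0]
contact_force: [1.1, 0.2, -4.4]
gripper_width: 0.0136
time_s: 5.88
tcp_pos: [0.6339, -0.0519, 0.1968]
eef_rot: [179.0, 1.6, -0.3]
contact_force: [-0.1, 0.4, -4.3]
gripper_width: 0.0133
time_s: 6.3
tcp_pos: [0.642, -0.1361, 0.1929]
eef_rot: [179.0, 2.0, -0.7]
contact_force: [0.5, 0.4, -4.0]
gripper_width: 0.0134
```

```bash
python3 -m inch '[{"x":0.2,"y":0.6,"z":0,"yaw":-0.1},{"x":0.3,"y":0.7,"z":0,"yaw":-0.1},{"x":0.2,"y":0.7,"z":0,"yaw":0},{"x":0.1,"y":0.6,"z":0,"yaw":0},{"x":0.1,"y":0.4,"z":0,"yaw":0}]'; python3 -m inch '[{"x":0,"y":0.1,"z":0,"yaw":0},{"x":0,"y":0,"z":0,"yaw":0}]'; python3 - <<'E'
from h import *
tilt('w3.png')
im,d,ci=cap('top'); 
cv2.imwrite('pics/t3.png',cv2.resize(im[130:290,370:530,::-1],None,fx=3.5,fy=3.5,interpolation=cv2.INTER_CUBIC))
im,d,ci=cap('scene');  cv2.imwrite('pics/s3.png',cv2.resize(im[80:280,120:320,::-1],None,fx=3,fy=3,interpolation=cv2.INTER_CUBIC))
E
```

```text
time_s: 6.72
tcp_pos: [0.6633, -0.2179, 0.1906]
eef_rot: [179.1, 2.2, 0.1]
contact_force: [0.1, 0.7, -4.0]
gripper_width: 0.0134
time_s: 6.88
tcp_pos: [0.663, -0.2232, 0.1895]
eef_rot: [179.1, 2.3, -0.1]
contact_force: [-0.0, 0.6, -3.9]
gripper_width: 0.0136
tcp [ 0.663  -0.2232  0.1895] n 255 tilt up-out deg -3.4 z off 0.0101 xrange 0.009 0.047
```

View pics/s3.png

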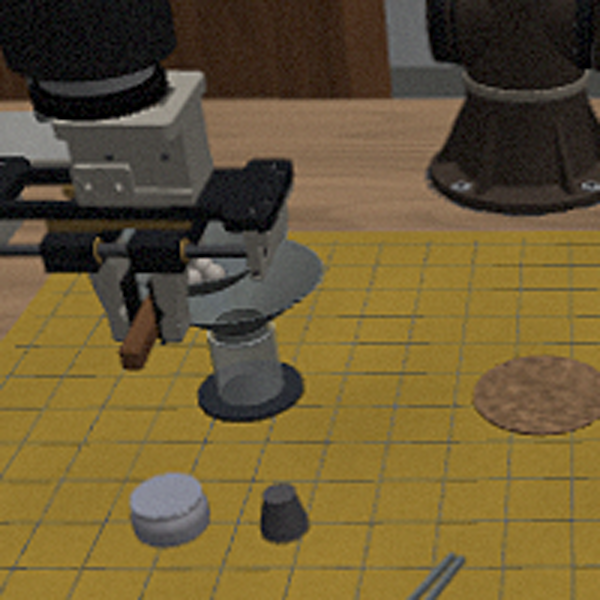

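The scene view shows the pan with its balls above the funnel. The funnel's rim spans about (170–325, 240–330) in the crop and the jar foot is at (250,390). I'll cross-check the funnel position with depth from both views.

```bash
python3 - <<'E'
from h import *
z=np.load('d1.npz')
for n,k in(('scene','sd'),('top','td')):
    ci=r.camera_info(n);P=depthpts(ci,z[k]).reshape(-1,3)
    for nm,c,lo,hi in(('funnel',(.468,-.227),.104,.125),('panrim',(.485,.298),.08,.1)):
        q=P[(np.hypot(P[:,0]-c[0],P[:,1]-c[1])<.09)&(P[:,2]>lo)&(P[:,2]<hi)]
        e=cv2.minEnclosingCircle(q[:,:2].astype(np.float32)); print(n,nm,len(q),e,q[:,1].min(),q[:,1].max())
ci=r.camera_info('wrist'); im=cv2.imread('pics/w3.png'); print(np.round(ci['pose'],3)[:3,3])
s=z['s']; hsv=cv2.cvtColor(s,cv2.COLOR_RGB2HSV); ci=r.camera_info('scene')
m=np.zeros((400,640),np.uint8); m[195:225,175:235]=(hsv[195:225,175:235,2]<70); c=max(cv2.findContours(m,0,1)[0],key=cv2.contourArea)[:,0]
print('foot',plane(ci,[[c[:,0].min(),210],[c[:,0].max(),210]],.01), cv2.boundingRect(c))
E
```

```text
scene funnel 614 ((0.4694049656391144, -0.22907988727092743), 0.07676352560520172) -0.30146560363993385 -0.15379990881435412
scene panrim 432 ((0.4955251216888428, 0.29969358444213867), 0.07880593091249466) 0.2307712844969037 0.3656519390209882
top funnel 1034 ((0.4676763415336609, -0.22829414904117584), 0.07473189383745193) -0.30277941431424843 -0.15444326165447034
top panrim 667 ((0.4964439272880554, 0.2992987036705017), 0.07853127270936966) 0.23238209147756655 0.3652729576000496
[ 0.754 -0.219  0.334]
foot [[ 0.48038712 -0.26957035  0.01      ]
 [ 0.48088385 -0.18209422  0.01      ]] (186, 201, 35, 20)
```

```bash
python3 -m inch '[{"x":0.1,"y":0.05,"z":0.4,"yaw":0},{"x":0.1,"y":0.05,"z":0.4,"yaw":0},{"x":0,"y":0,"z":0.4,"yaw":0},{"x":0,"y":0,"z":0.3,"yaw":0},{"x":0,"y":0,"z":0.1,"yaw":0}]'; python3 -c "
from h import *
tilt()"
```

```text
time_s: 7.45
tcp_pos: [0.6673, -0.2218, 0.1468]
eef_rot: [179.2, 2.2, 0.2]
contact_force: [-0.4, 0.1, -3.9]
gripper_width: 0.0136
tcp [ 0.6673 -0.2218  0.1468] n 264 tilt up-out deg -4.1 z off 0.0105 xrange 0.009 0.046
```

```bash
python3 -m inch '[{"x":0.1,"y":0.2,"z":0.2,"yaw":0},{"x":0.05,"y":0.1,"z":0.05,"yaw":0}]'; python3 -m inch '[{"x":0,"y":0,"z":0.12,"yaw":0}]';  python3 -m inch '[{"x":0,"y":0,"z":0.1,"yaw":0}]'
```

```text
time_s: 7.67
tcp_pos: [0.6707, -0.2291, 0.1395]
eef_rot: [179.2, 2.2, 0.3]
contact_force: [-0.3, 0.1, -4.1]
gripper_width: 0.0133
time_s: 7.75
tcp_pos: [0.6713, -0.2299, 0.1368]
eef_rot: [179.2, 2.2, 0.3]
contact_force: [1.3, 0.0, -2.7]
gripper_width: 0.0137
time_s: 7.83
tcp_pos: [0.6715, -0.2303, 0.1344]
eef_rot: [179.1, 2.2, 0.3]
contact_force: [-0.5, 0.9, 0.9]
gripper_width: 0.0131
```

```bash
python3 -m inch '[{"x":-0.05,"y":-0.05,"z":-0.1,"yaw":0},{"x":0,"y":0,"z":-0.05,"yaw":0}]' - 10; python3 -c "
from h import *
tilt()"
```

```text
time_s: 8.0
tcp_pos: [0.6705, -0.2297, 0.1384]
eef_rot: [179.1, 2.2, 0.2]
contact_force: [-2.0, 0.2, -1.4]
gripper_width: 0.0141
tcp [ 0.6705 -0.2297  0.1384] n 361 tilt up-out deg -2.8 z off 0.01 xrange 0.008 0.047
```

```bash
python3 -m inch '[{"x":-0.03,"y":0,"z":-0.2,"yaw":0},{"x":-0.04,"y":0,"z":-0.2,"yaw":0},{"x":-0.05,"y":0,"z":-0.2,"yaw":0},{"x":-0.06,"y":0,"z":-0.2,"yaw":0}]' ; python3 -c "
from h import *
tilt()"
```

```text
time_s: 8.38
tcp_pos: [0.6652, -0.2291, 0.1603]
eef_rot: [179.1, 2.3, 0.2]
contact_force: [-2.3, -0.2, -2.4]
gripper_width: 0.0141
tcp [ 0.6652 -0.2291  0.1603] n 269 tilt up-out deg 4.6 z off 0.0107 xrange 0.009 0.047
```

```bash
python3 -m inch '[{"x":-0.08,"y":0,"z":-0.2,"yaw":0},{"x":-0.08,"y":0,"z":-0.2,"yaw":0},{"x":-0.1,"y":0,"z":-0.2,"yaw":0},{"x":-0.1,"y":0,"z":-0.2,"yaw":0},{"x":-0.1,"y":0,"z":-0.2,"yaw":0}]' - 8; python3 -c "
from h import *
tilt()"
```

```text
time_s: 8.85
tcp_pos: [0.6533, -0.2287, 0.1896]
eef_rot: [179.1, 2.2, 0.2]
contact_force: [-1.2, -0.9, -2.2]
gripper_width: 0.0141
tcp [ 0.6533 -0.2287  0.1896] n 270 tilt up-out deg 10.4 z off 0.0138 xrange 0.009 0.045
```

```bash
python3 - <<'E'
from h import *
print(r.get_state()['moment'])
tilt('w4.png')
im,d,ci=cap('scene');np.savez('d4.npz',s=im,d=d)
w=cv2.imread('pics/w4.png')[40:400,160:480]
cv2.imwrite('pics/s4.png',np.hstack([cv2.resize(im[60:240,120:300,::-1],(400,400),interpolation=cv2.INTER_CUBIC),cv2.resize(w,(356,400))]))
E
```

```text
[ 0.15840432  0.25440108 -0.08824527]
tcp [ 0.6534 -0.2289  0.191 ] n 313 tilt up-out deg 14.6 z off 0.0123 xrange 0.009 0.044
```

View pics/s4.png

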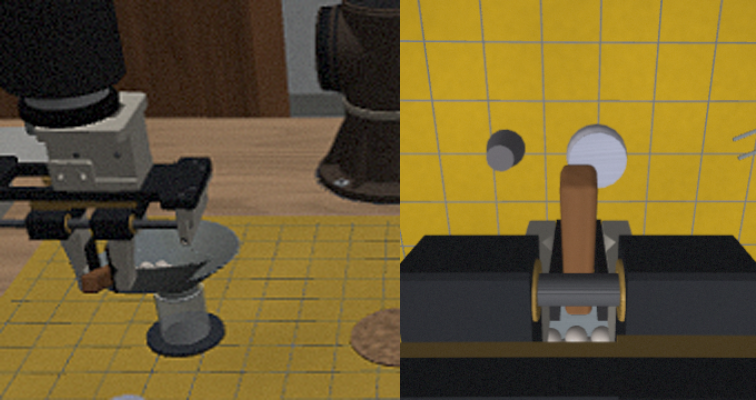

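```bash
python3 -m inch '[{"x":-0.1,"y":0,"z":-0.15,"yaw":0},{"x":-0.12,"y":0,"z":-0.15,"yaw":0},{"x":-0.12,"y":0,"z":-0.15,"yaw":0},{"x":-0.12,"y":0,"z":-0.15,"yaw":0}]' - 7; python3 -c "
from h import *
tilt()
tilt()"
```

```text
time_s: 9.33
tcp_pos: [0.6427, -0.2284, 0.2051]
eef_rot: [179.1, 2.2, 0.3]
contact_force: [-0.0, -0.2, -1.8]
gripper_width: 0.014
tcp [ 0.6427 -0.2284  0.2051] n 130 tilt up-out deg 12.5 z off 0.0169 xrange 0.01 0.043
tcp [ 0.6424 -0.2285  0.2061] n 119 tilt up-out deg 9.5 z off 0.0184 xrange 0.013 0.043
```

```bash
cat >> h.py <<'E'
def prof():
    s=r.get_state(); t=s['tcp_pos']; im,d,ci=cap('wrist','wl.png'); P=depthpts(ci,d)-t; hsv=cv2.cvtColor(im,cv2.COLOR_RGB2HSV)
    for v in range(130,330,6):
        q=np.where((hsv[v,:,0]<15)&(hsv[v,:,1]>80)&(d[v]>0)&(abs(P[v,:,1])<.015))[0]
        if len(q)>4: print(v,q.min(),q.max(),np.round(np.median(P[v,q],0)*1e3,1),d[v,q].min().round(3))
    return s
E
python3 -c "
from h import *
prof()"
```

```text
202 306 335 [42.1  1.3 20.4] 0.132
208 304 336 [40.6  1.5 23.1] 0.13
214 304 336 [39.1  1.6 25.6] 0.128
220 304 336 [37.6  1.6 28. ] 0.126
226 304 336 [35.4  1.8 28.9] 0.126
232 304 336 [32.3  1.6 27.7] 0.129
238 304 337 [28.3  1.5 25.3] 0.131
244 304 336 [24.5  1.3 23.3] 0.135
250 304 336 [20.3  1.6 20.9] 0.139
256 305 335 [16.   1.1 18.5] 0.143
262 305 335 [11.5  1.5 16.1] 0.147
268 305 339 [ 6.5  1.2 13.3] 0.144
274 306 334 [ 1.4  1.2 10.3] 0.155
280 306 333 [-4.   1.3  7.4] 0.16
```

Correction: the handle's end face had contaminated the fit. Its top gives about 29° of tilt, as the arc predicts. I'll fix the helper and carry on.

```bash
cat >> h.py <<'E'
def tilt2():
    s=r.get_state(); t=s['tcp_pos']; im,d,ci=cap('wrist','wl.png'); P=(depthpts(ci,d)-t)*1e3; hsv=cv2.cvtColor(im,cv2.COLOR_RGB2HSV)
    A=[]
    for v in range(120,340,2):
        q=np.where((hsv[v,:,0]<15)&(hsv[v,:,1]>80)&(d[v]>0)&(abs(P[v,:,1])<12))[0]
        if len(q)>8: A.append(np.median(P[v,q],0))
    A=np.array(A); A=A[A[:,0]>-12]; i=A[:,2].argmax() ; top=A[i+1:] if A[i,2]>14 else A
    a,b=np.polyfit(top[:,0],top[:,2],1) if len(top)>3 else (np.nan,0)
    print('tcp',np.round(t,4),'F',np.round(s['contact_force'],1),'tilt',np.degrees(np.arctan(a)).round(1),'z@0',round(b,1),'corner',A[i].round(0),len(top))
E
python3 -m inch '[{"x":-0.15,"y":0,"z":-0.1,"yaw":0},{"x":-0.18,"y":0,"z":-0.1,"yaw":0},{"x":-0.18,"y":0,"z":-0.1,"yaw":0},{"x":-0.18,"y":0,"z":-0.1,"yaw":0}]' - 7; python3 -c "
from h import *
tilt2()"
```

```text
time_s: 9.82
tcp_pos: [0.6262, -0.2282, 0.2164]
eef_rot: [179.1, 2.1, 0.3]
contact_force: [0.3, -0.0, -1.0]
gripper_width: 0.0139
tcp [ 0.6262 -0.2282  0.2164] F [ 0.3 -0.  -1. ] tilt 36.1 z@0 10.0 corner [32.  2. 33.] 23
```

```bash
python3 -m inch '[{"x":-0.18,"y":0,"z":-0.12,"yaw":0},{"x":-0.18,"y":0,"z":-0.12,"yaw":0},{"x":-0.18,"y":0,"z":-0.1,"yaw":0},{"x":-0.18,"y":0,"z":-0.1,"yaw":0}]' - 7; python3 -c "
from h import *
tilt2()";python3 -m inch '[{"x":-0.16,"y":0,"z":-0.12,"yaw":0},{"x":-0.16,"y":0,"z":-0.12,"yaw":0},{"x":-0.16,"y":0,"z":-0.1,"yaw":0}]' - 7; python3 - <<'E'
from h import *
tilt2()
im,d,ci=cap('scene')
w=cv2.imread('pics/wl.png')[40:400,160:480]
cv2.imwrite('pics/s5.png',np.hstack([cv2.resize(im[70:220,140:290,::-1],(450,450),interpolation=cv2.INTER_CUBIC),cv2.resize(w,(350,450))]))
E
```

```text
time_s: 10.2
tcp_pos: [0.606, -0.2279, 0.2295]
eef_rot: [179.1, 2.1, 0.3]
contact_force: [-0.9, 0.8, -1.3]
gripper_width: 0.0141
tcp [ 0.606  -0.2279  0.2295] F [-0.9  0.8 -1.3] tilt 45.8 z@0 10.6 corner [27.  2. 37.] 13
time_s: 10.5
tcp_pos: [0.5916, -0.2277, 0.2387]
eef_rot: [179.2, 2.2, 0.2]
contact_force: [-0.3, 1.2, -4.0]
gripper_width: 0.0142
tcp [ 0.5916 -0.2277  0.2387] F [-0.3  1.2 -4. ] tilt 51.4 z@0 11.4 corner [24.  2. 40.] 6
```

View pics/s5.png

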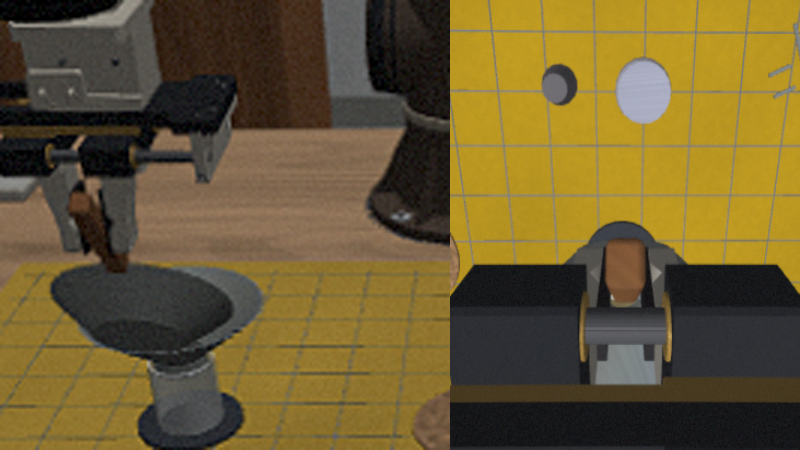

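The view shows the pan tipped into the funnel with its underside toward the camera, and nothing on the bench. I'll tilt further.

```bash
python3 -m inch '[{"x":-0.15,"y":0,"z":-0.1,"yaw":0},{"x":-0.15,"y":0,"z":-0.1,"yaw":0},{"x":-0.15,"y":0,"z":-0.1,"yaw":0}]' - 6; python3 -m inch '[{"x":-0.15,"y":0,"z":-0.05,"yaw":0},{"x":-0.15,"y":0,"z":-0.05,"yaw":0},{"x":-0.1,"y":0,"z":-0.05,"yaw":0}]' - 5; python3 - <<'E'
from h import *
tilt2(); print(r.get_state()['moment'])
im,d,ci=cap('scene');im2,d2,c2=cap('top')
for n,i,c,b in(('s',im,ci,(110,20,300,120)),('t',im2,c2,(380,180,500,270))):
    hsv=cv2.cvtColor(i,cv2.COLOR_RGB2HSV)
cv2.imwrite('pics/s6.png',np.hstack([cv2.resize(im[130:230,160:260,::-1],(400,400),interpolation=cv2.INTER_CUBIC),cv2.resize(im2[180:270,390:480,::-1],(400,400),interpolation=cv2.INTER_CUBIC)]))
E
```

```text
time_s: 10.85
tcp_pos: [0.5802, -0.2277, 0.2468]
eef_rot: [179.2, 2.2, 0.2]
contact_force: [-0.5, -0.1, -3.2]
gripper_width: 0.014
time_s: 11.1
tcp_pos: [0.5695, -0.2277, 0.2519]
eef_rot: [179.1, 2.2, 0.2]
contact_force: [-0.5, 0.2, -3.5]
gripper_width: 0.014
tcp [ 0.5695 -0.2277  0.2519] F [-0.5  0.2 -3.5] tilt nan z@0 0 corner [18.  2. 42.] 0
[ 0.06327833 -0.10494123 -0.02877882]
```

View pics/s6.png

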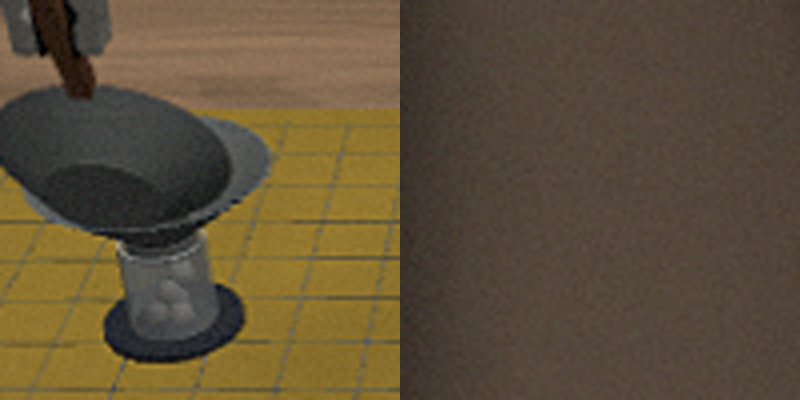

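```bash
python3 -m inch '[{"x":-0.25,"y":0,"z":-0.12,"yaw":0},{"x":-0.25,"y":0,"z":-0.12,"yaw":0},{"x":-0.25,"y":0,"z":-0.12,"yaw":0},{"x":-0.25,"y":0,"z":-0.12,"yaw":0},{"x":0,"y":0,"z":-0.1,"yaw":0}]' - 6; python3 -m inch '[{"x":0,"y":0,"z":-0.2,"yaw":0},{"x":0,"y":0,"z":-0.2,"yaw":0},{"x":0,"y":0,"z":-0.1,"yaw":0}]'; python3 - <<'E'
from h import *
tilt2()
f=[]
for _ in range(6): cap('wrist'); f.append(r.get_state()['contact_force'])
print(np.mean(f,0))
im,d,ci=cap('scene')
cv2.imwrite('pics/s7.png',cv2.resize(im[100:230,140:270,::-1],(560,560),interpolation=cv2.INTER_CUBIC))
E
```

```text
time_s: 11.67
tcp_pos: [0.5428, -0.2275, 0.2677]
eef_rot: [179.2, 2.3, 0.2]
contact_force: [0.3, -0.2, -3.0]
gripper_width: 0.0141
time_s: 11.92
tcp_pos: [0.543, -0.2274, 0.2824]
eef_rot: [179.1, 2.2, 0.2]
contact_force: [1.0, -1.4, -3.9]
gripper_width: 0.0142
tcp [ 0.543  -0.2274  0.2824] F [ 1.  -1.4 -3.9] tilt nan z@0 0 corner [18.  2. 42.] 0
[-0.04437096 -0.22060308 -3.30245252]
```

View pics/s7.png

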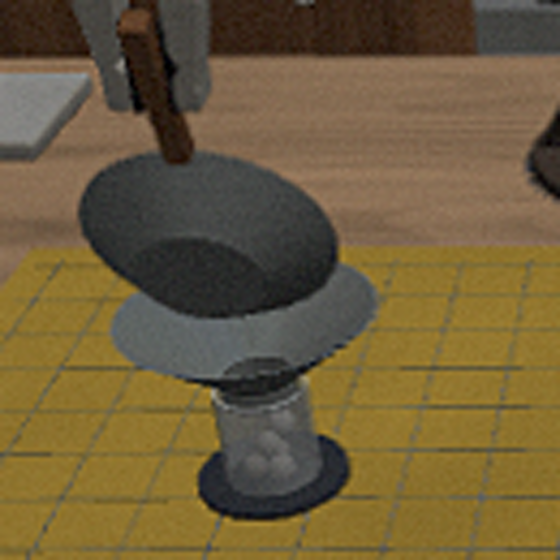

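All five balls read as out: the measured load dropped from about 3.9 N to 3.3 N, which fits 65 g, and the jar shows the balls at about (245–290, 410–470) in the crop. Now over to the pad.

```bash
python3 -m inch '[{"x":0,"y":0,"z":-0.4,"yaw":0},{"x":0,"y":0,"z":-0.4,"yaw":0},{"x":0,"y":-0.2,"z":-0.2,"yaw":0},{"x":-0.1,"y":-0.5,"z":0,"yaw":0},{"x":-0.2,"y":-0.7,"z":0,"yaw":0}]' - 20; python3 -m inch '[{"x":-0.2,"y":-0.8,"z":0,"yaw":0},{"x":-0.2,"y":-0.8,"z":0,"yaw":0},{"x":-0.2,"y":-0.8,"z":0,"yaw":0},{"x":-0.2,"y":-0.8,"z":0.1,"yaw":0},{"x":-0.2,"y":-0.8,"z":0.1,"yaw":0}]';  python3 -m inch '[{"x":-0.1,"y":-0.8,"z":0.2,"yaw":0},{"x":-0.1,"y":-0.8,"z":0.2,"yaw":0},{"x":0,"y":-0.6,"z":0.2,"yaw":0},{"x":0,"y":-0.4,"z":0.2,"yaw":0},{"x":0,"y":-0.2,"z":0.2,"yaw":0}]'
```

```text
time_s: 12.73
tcp_pos: [0.5365, -0.1925, 0.308]
eef_rot: [179.1, 2.3, 0.1]
contact_force: [1.0, 0.5, -3.2]
gripper_width: 0.014
time_s: 13.15
tcp_pos: [0.5095, -0.0859, 0.3051]
eef_rot: [179.2, 2.1, -0.1]
contact_force: [0.0, 0.2, -3.5]
gripper_width: 0.014
time_s: 13.57
tcp_pos: [0.5011, -0.0072, 0.2821]
eef_rot: [179.4, 1.7, 0.2]
contact_force: [0.5, -0.7, -2.4]
gripper_width: 0.0143
```

```bash
python3 -m inch '[{"x":-0.05,"y":-0.5,"z":0.6,"yaw":0},{"x":-0.1,"y":-0.5,"z":0.8,"yaw":0},{"x":0,"y":-0.3,"z":0.8,"yaw":0},{"x":0,"y":0,"z":0.7,"yaw":0},{"x":0,"y":0,"z":0.4,"yaw":0}]'; python3 -m inch '[{"x":0,"y":0,"z":0.3,"yaw":0},{"x":0,"y":0,"z":0.2,"yaw":0}]'; python3 -c "
from h import *
tilt2()"
```

```text
time_s: 13.98
tcp_pos: [0.4958, 0.0278, 0.1987]
eef_rot: [179.5, 1.3, 0.3]
contact_force: [-0.9, 0.0, -3.5]
gripper_width: 0.0138
time_s: 14.15
tcp_pos: [0.4947, 0.0274, 0.1841]
eef_rot: [179.4, 1.4, 0.3]
contact_force: [-0.3, -0.1, -3.5]
gripper_width: 0.0141
tcp [0.4947 0.0274 0.1841] F [-0.3 -0.1 -3.5] tilt nan z@0 0 corner [17.  2. 42.] 0
```

```bash
python3 -m inch '[{"x":0.1,"y":0,"z":0.35,"yaw":0},{"x":0.05,"y":0,"z":0.3,"yaw":0},{"x":0,"y":0,"z":0.25,"yaw":0},{"x":0,"y":0,"z":0.15,"yaw":0}]' - 7; python3 -m inch '[{"x":0.05,"y":0,"z":0.15,"yaw":0}]';python3 -m inch '[{"x":0.1,"y":0,"z":0.15,"yaw":0}]'
```

```text
time_s: 14.53
tcp_pos: [0.5051, 0.0276, 0.1607]
eef_rot: [179.5, 0.6, 0.4]
contact_force: [3.1, -1.3, 6.8]
gripper_width: 0.0142
time_s: 14.62
tcp_pos: [0.5091, 0.0278, 0.1586]
eef_rot: [179.5, 0.3, 0.5]
contact_force: [2.9, -0.9, 5.5]
gripper_width: 0.014
time_s: 14.7
tcp_pos: [0.5138, 0.0279, 0.1562]
eef_rot: [179.6, 0.0, 0.5]
contact_force: [1.8, -0.7, 3.4]
gripper_width: 0.0141
```

```bash
python3 -m inch '[{"x":0.15,"y":0,"z":0.2,"yaw":0},{"x":0.15,"y":0,"z":0.2,"yaw":0},{"x":0.15,"y":0,"z":0.2,"yaw":0},{"x":0.15,"y":0,"z":0.2,"yaw":0}]' - 6; python3 -c "
from h import *
tilt2()"
```

```text
time_s: 15.03
tcp_pos: [0.5371, 0.0288, 0.1394]
eef_rot: [179.7, -0.8, 0.7]
contact_force: [4.6, -0.6, 4.4]
gripper_width: 0.0141
tcp [0.5371 0.0288 0.1394] F [ 4.6 -0.6  4.4] tilt 51.3 z@0 6.8 corner [29.  2. 42.] 13
```

```bash
python3 -m inch '[{"x":0.25,"y":0,"z":0.18,"yaw":0},{"x":0.25,"y":0,"z":0.18,"yaw":0},{"x":0.25,"y":0,"z":0.18,"yaw":0},{"x":0.25,"y":0,"z":0.18,"yaw":0}]' - 6; python3 -c "
from h import *
tilt2()"
```

```text
time_s: 15.42
tcp_pos: [0.5622, 0.0284, 0.1167]
eef_rot: [179.6, -0.5, 0.6]
contact_force: [1.8, -0.3, 2.0]
gripper_width: 0.0139
tcp [0.5622 0.0284 0.1167] F [ 1.8 -0.3  2. ] tilt 39.5 z@0 5.1 corner [38.  2. 35.] 29
```

```bash
python3 -m inch '[{"x":0.18,"y":0,"z":0.18,"yaw":0},{"x":0.18,"y":0,"z":0.18,"yaw":0},{"x":0.18,"y":0,"z":0.18,"yaw":0},{"x":0.18,"y":0,"z":0.18,"yaw":0}]' - 6; python3 -m inch '[{"x":0.13,"y":0,"z":0.2,"yaw":0},{"x":0.13,"y":0,"z":0.2,"yaw":0},{"x":0.13,"y":0,"z":0.2,"yaw":0},{"x":0.13,"y":0,"z":0.2,"yaw":0}]' - 6; python3 -c "
from h import *
tilt2()"
```

```text
time_s: 15.8
tcp_pos: [0.5835, 0.0287, 0.0958]
eef_rot: [179.6, -0.4, 0.6]
contact_force: [1.2, -1.0, -0.7]
gripper_width: 0.0136
time_s: 16.13
tcp_pos: [0.5984, 0.0287, 0.0734]
eef_rot: [179.6, -0.4, 0.6]
contact_force: [0.9, -0.6, -0.8]
gripper_width: 0.0137
tcp [0.5984 0.0287 0.0734] F [ 0.9 -0.6 -0.8] tilt 16.0 z@0 4.2 corner [48.  2. 18.] 51
```

```bash
python3 -m inch '[{"x":0.1,"y":0,"z":0.22,"yaw":0},{"x":0.1,"y":0,"z":0.22,"yaw":0},{"x":0.1,"y":0,"z":0.2,"yaw":0},{"x":0.08,"y":0,"z":0.15,"yaw":0}]' - 6; python3 -m inch '[{"x":0.05,"y":0,"z":0.1,"yaw":0},{"x":0.05,"y":0,"z":0.1,"yaw":0}]' - 6; python3 -c "
from h import *
tilt2()"
```

```text
time_s: 16.52
tcp_pos: [0.6079, 0.0285, 0.0505]
eef_rot: [179.6, -0.3, 0.5]
contact_force: [0.0, -0.3, -0.2]
gripper_width: 0.0141
time_s: 16.68
tcp_pos: [0.6098, 0.0282, 0.044]
eef_rot: [179.6, -0.2, 0.5]
contact_force: [0.2, -0.5, -0.4]
gripper_width: 0.0139
tcp [0.6098 0.0282 0.044 ] F [ 0.2 -0.5 -0.4] tilt 0.7 z@0 4.4 corner [49.  2.  6.] 66
```

```bash
python3 -m inch '[{"x":0.03,"y":0,"z":0.12,"yaw":0},{"x":0,"y":0,"z":0.08,"yaw":0}]' - 6; python3 -m inch '[{"x":0,"y":0,"z":0.02,"yaw":0},{"x":0,"y":0,"z":0.02,"yaw":0},{"x":0,"y":0,"z":0,"yaw":0}]' - 60; python3 - <<'E'
from h import *
tilt2()
im,d,ci=cap('top'); np.savez('d8.npz',t=im,d=d); cv2.imwrite('pics/t8.png',cv2.resize(im[120:300,250:430,::-1],(580,580),interpolation=cv2.INTER_CUBIC))
E
```

```text
time_s: 16.9
tcp_pos: [0.6111, 0.0283, 0.0384]
eef_rot: [179.6, -0.2, 0.5]
contact_force: [2.2, -0.8, 0.8]
gripper_width: 0.014
time_s: 17.15
tcp_pos: [0.6112, 0.0282, 0.038]
eef_rot: [179.6, -0.2, 0.5]
contact_force: [-0.6, -0.2, 2.3]
gripper_width: 0.0133
tcp [0.6112 0.0282 0.038 ] F [-0.6 -0.2  2.3] tilt -1.5 z@0 4.3 corner [-3.  1.  4.] 66
```

View pics/t8.png

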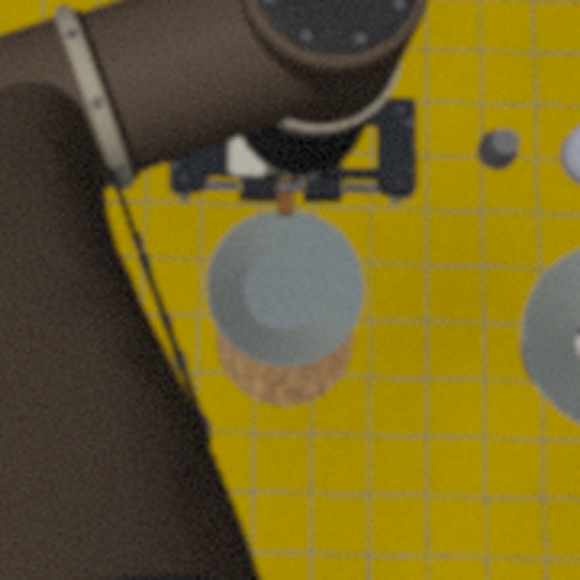

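The view shows the pan empty and level with its rim centred at about (286,288) in the crop, too far from the robot over the pad. I'll measure the offset.

```bash
python3 - <<'E'
from h import *
ci=r.camera_info('top'); f=180/580
p=np.array([[208,286],[365,286],[286,366]])*f+[250,120]
q=plane(ci,p,.034); print(q); print('centre x',q[2,0]+.068,'y',q[:2,1].mean())
E
```

```text
[[ 0.50988529  0.09077588  0.034     ]
 [ 0.5135195  -0.04280786  0.034     ]
 [ 0.44387936  0.0234554   0.034     ]]
centre x 0.5118793593226862 y 0.02398401205173454
```

```bash
python3 -m inch '[{"x":0,"y":0,"z":-0.3,"yaw":0},{"x":0,"y":0,"z":-0.2,"yaw":0},{"x":-0.2,"y":0,"z":0,"yaw":0},{"x":-0.3,"y":0,"z":0,"yaw":0},{"x":-0.3,"y":0,"z":0,"yaw":0}]' - 60; python3 -c "
from h import *
tilt2()"
```

```text
time_s: 17.67
tcp_pos: [0.5897, 0.0283, 0.0505]
eef_rot: [179.6, -0.2, 0.4]
contact_force: [-0.1, 0.5, -2.9]
gripper_width: 0.0134
tcp [0.5897 0.0283 0.0505] F [-0.1  0.5 -2.9] tilt -0.5 z@0 4.3 corner [49.  1.  5.] 66
```

```bash
python3 -m inch '[{"x":-0.3,"y":0,"z":0,"yaw":0},{"x":-0.2,"y":0,"z":0.05,"yaw":0},{"x":0,"y":0,"z":0.15,"yaw":0},{"x":0,"y":0,"z":0.12,"yaw":0}]'; python3 -m inch '[{"x":0,"y":0,"z":0.08,"yaw":0}]';python3 -m inch '[{"x":0,"y":0,"z":0.06,"yaw":0}]'
```

```text
time_s: 18.05
tcp_pos: [0.5721, 0.0278, 0.042]
eef_rot: [179.6, -0.1, 0.4]
contact_force: [-1.2, -0.1, -3.6]
gripper_width: 0.0131
time_s: 18.13
tcp_pos: [0.5719, 0.0278, 0.0396]
eef_rot: [179.6, -0.1, 0.5]
contact_force: [-0.2, -0.7, -3.2]
gripper_width: 0.0135
time_s: 18.22
tcp_pos: [0.5723, 0.0279, 0.0379]
eef_rot: [179.6, -0.1, 0.5]
contact_force: [0.5, -0.2, 3.8]
gripper_width: 0.0136
```

```bash
python3 -m inch '[{"x":0,"y":0,"z":0,"yaw":0},{"x":0,"y":0,"z":0,"yaw":0}]' - 4; python3 -m inch '[{"x":0,"y":0,"z":0,"yaw":0},{"x":0,"y":0,"z":0,"yaw":0},{"x":0,"y":0,"z":0,"yaw":0},{"x":0,"y":0,"z":0,"yaw":0}]' 0 4; python3 -c "
from h import *
tilt2()"
```

```text
time_s: 18.38
tcp_pos: [0.5725, 0.0278, 0.0377]
eef_rot: [179.6, -0.0, 0.5]
contact_force: [-1.3, 0.6, 1.5]
gripper_width: 0.0141
time_s: 18.72
tcp_pos: [0.5736, 0.0279, 0.0381]
eef_rot: [179.6, -0.1, 0.5]
contact_force: [0.3, -0.7, -0.1]
gripper_width: 0.0352
tcp [0.5736 0.0279 0.0381] F [ 0.3 -0.7 -0.1] tilt -1.1 z@0 4.6 corner [28.  2.  5.] 64
```

```bash
python3 -m inch '[{"x":0,"y":0,"z":-0.3,"yaw":0},{"x":0,"y":0,"z":-0.5,"yaw":0},{"x":0,"y":0,"z":-0.8,"yaw":0},{"x":0,"y":0,"z":-1,"yaw":0},{"x":0,"y":0,"z":-1,"yaw":0}]'; python3 -m inch '[{"x":0,"y":-0.5,"z":-1,"yaw":0},{"x":0,"y":-0.8,"z":-1,"yaw":0},{"x":0,"y":-0.8,"z":-0.8,"yaw":0},{"x":0,"y":-0.8,"z":-0.5,"yaw":0},{"x":0,"y":-0.8,"z":0,"yaw":0}]';python3 -m inch '[{"x":0,"y":-0.8,"z":0,"yaw":0},{"x":0,"y":-0.8,"z":0,"yaw":0},{"x":0,"y":-0.8,"z":0,"yaw":0},{"x":0,"y":-0.8,"z":0,"yaw":0},{"x":0,"y":-0.4,"z":0,"yaw":0}]'; python3 - <<'E'
from h import *
im,d,ci=cap('top');a,e,cs=cap('scene');np.savez('d9.npz',t=im,td=d,s=a,sd=e)
print(r.get_state()['joints'])
for nm,D,C in(('top',d,ci),('scene',e,cs)):
    P=depthpts(C,D).reshape(-1,3); q=P[(np.hypot(P[:,0]-.475,P[:,1]-.024)<.085)&(P[:,2]>.025)&(P[:,2]<.045)]
    q=q[q[:,0]<.53]; print(nm,len(q),'x min',np.percentile(q[:,0],1),'y',np.percentile(q[:,1],[0.5,99.5]),'z',np.median(q[:,2]))
cv2.imwrite('pics/f9.png',np.vstack([cv2.resize(im[90:300,160:520,::-1],(600,350)),cv2.resize(a[110:300,110:510,::-1],(600,250),interpolation=cv2.INTER_CUBIC)]))
E
```

```text
time_s: 19.18
tcp_pos: [0.5698, 0.0273, 0.1273]
eef_rot: [179.4, 0.5, 0.4]
contact_force: [0.1, 0.3, -0.5]
gripper_width: 0.0441
time_s: 19.6
tcp_pos: [0.5712, 0.1207, 0.2231]
eef_rot: [179.6, -0.1, 0.2]
contact_force: [0.5, 0.1, -0.2]
gripper_width: 0.0437
time_s: 20.02
tcp_pos: [0.571, 0.2166, 0.2297]
eef_rot: [179.9, -0.5, 0.2]
contact_force: [0.4, 0.3, -0.6]
gripper_width: 0.0439
[ 39.31612492  14.60870831  -9.03144921   0.45760799 -66.09742168
  50.78093279]
top 551 x min 0.4078843759133832 y [-0.03978071  0.09144488] z 0.02966711874107253
scene 393 x min 0.40633741751474484 y [-0.04054659  0.09156338] z 0.030092411401170804
```

View pics/f9.png

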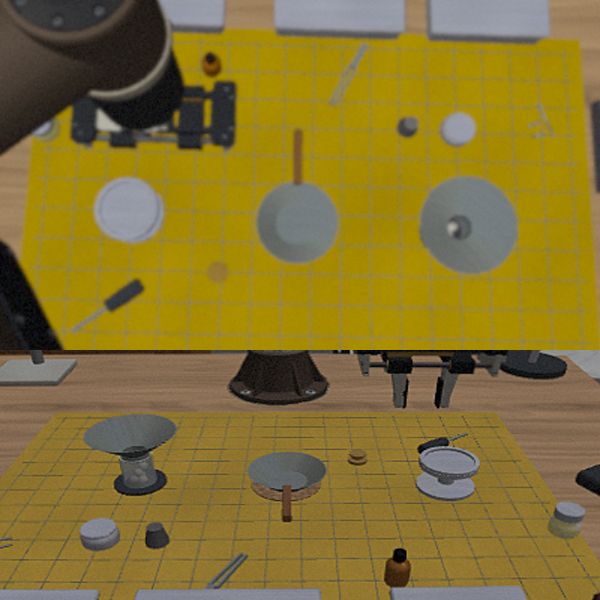

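The pan is upright and centred on the pad to about 3 mm, and the bystanders look unmoved. A light patch shows in the funnel neck at (458,228), so my last picture is a close look at the jar and pan.

```bash
python3 - <<'E'
from h import *
T=[];S=[]
for _ in range(8):
    T.append(cap('top')[0]);S.append(cap('scene')[0])
T=np.mean(T,0);S=np.mean(S,0)
f=lambda i:cv2.resize(np.clip(i*1.5,0,255).astype(np.uint8)[...,::-1],(380,380),interpolation=cv2.INTER_CUBIC)
cv2.imwrite('pics/j.png',np.hstack([f(T[195:255,410:470]),f(S[160:220,170:230])]))
z=np.load('d1.npz'); b=np.load('d9.npz')
for nm,k in(('top','t'),('scene','s')):
    df=np.abs(z[k].astype(int)-b[k]).max(2)
    boxes=dict(tin=(424,156,447,179),loupe=(397,158,414,174),tweez=(355,115,385,155),hold=(283,246,299,262),driver=(203,256,248,290),oil=(279,120,295,137)) if k=='t' else dict(spare=(475,225,502,254),tin=(160,236,192,264),loupe=(204,238,226,262),oil=(364,260,386,292))
    print(nm,{n:float(np.mean(df[y0:y1,x0:x1]>45)).__round__(3) for n,(x0,y0,x1,y1) in boxes.items()})
ci=r.camera_info('top');P=depthpts(ci,b['td']);print(P[228-0,430:442:2][:, :].round(3).tolist() if 0 else '')
q=P[222:232,430:442]; print(np.round(q[...,2]*1e3).astype(int))
E
```

```text
top {'tin': 0.0, 'loupe': 0.0, 'tweez': 0.0, 'hold': 0.0, 'driver': 0.0, 'oil': 0.0}
scene {'spare': 0.0, 'tin': 0.0, 'loupe': 0.0, 'oil': 0.0}

[[ 5  5  4  6  9 15 22 28 35 59 65 71]
 [13 17 18  5 10 11 14 22 31 39 62 68]
 [37 33 21 21  4  4 11 19 28 34 57 65]
 [35 35 34 23 19  6  8 16 23 30 38 63]
 [34 37 34 24 17  8  5 17 23 25 34 62]
 [36 34 34 19  4  5  3 12 21 31 36 62]
 [40 34 28  8  6  5  7 16 18 25 38 63]
 [42 43  8  9  7  8  5 11 22 29 58 64]
 [45 40  9  9  7  5  5 14 20 32 63 70]
 [74 42  6  6  5  7  7 15 26 62 71 74]]
```

View pics/j.png

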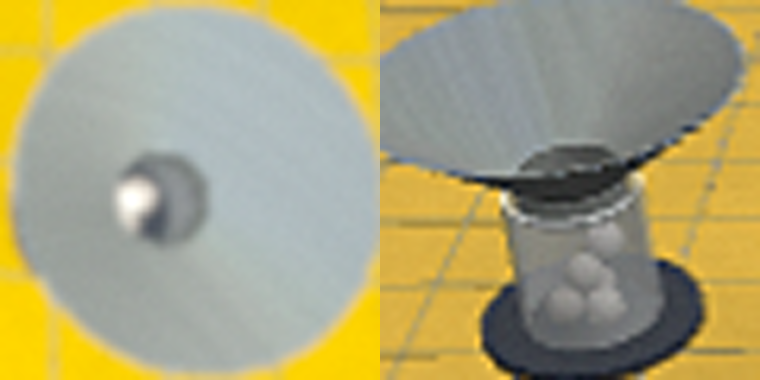

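```bash
python3 -c "
from h import *
s=r.get_state();print(s['time_s'],s['contact_force'],s['tcp_pos']);print(r.close_job())"
```

```text
20.9167 [-0.11993454  0.42223421 -1.02984238] [0.57106303 0.21473553 0.22894868]
the job is handed in; nothing more can be done
None
```

I poured the balls through the funnel, set the empty pan upright on the cork pad and let go. The job is handed in at 20.9 s. Every check agreed, except that I could count only four of the five balls in the jar directly.

The moves cannot tilt the tool, so I rested the pan's underside on the funnel rim and loosened the grip. Raising the handle then tipped the pan lip-down. To level it, I rolled it down from the lip. It came level about 35 mm off, so I regripped it firmly, lifted it slightly, moved it back and set it down again.

**Last checks:**
- **Pan:** it is level, with its centre at about (0.475, 0.026). The pad's centre is at (0.4725, 0.0244), so the bottom has about 23 mm to spare all round.
- **Balls:** four are clearly visible in the jar, and I take the fifth to be hidden behind them. The measured load dropped by about 0.6 N after pouring, which fits all five balls (65 g). I saw none in the pan, on the funnel or on the bench.
- **Bystanders:** comparing pictures from before and after shows no change for any of the seven.
- **Forces:** the largest force I read was about 8 N, when the lip first touched down. The gripper is clear of everything.

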